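Turn a control module over against the fence for code reading

ROBOT

A 6-joint arm with a two-finger parallel gripper is mounted at the origin on the work surface; the furniture and walls round the work are solid. World frame = base frame: x ahead of the robot, y to its left, z up, the work surface at z = 0. Lengths are in mm, angles in rad, forces in N, time in s.
With the tool pointing down it reaches from about 400 to 925 mm from the base axis. Payload 12.5 kg.
Tool frame: the origin (TCP) lies at the centre of the arm's flange, where the gripper is bolted on; the fingertips stand 190 mm ahead of it and the grasp point (between the pads) lies 171 mm ahead of it; z points along the fingers, y is the line along which they close (so a half turn about z gives the same grasp; the last joint's range is limited). The gripper opens to 95 mm and grips with 3 to 60 N. Pads are 20 mm wide; open, the fingers measure 119 mm over their backs; the gripper's body (75 mm by 180 mm) begins 59 mm behind the grasp point.
Start: joints at [1.2, 0.491, 1.559, -0, 1.092, -0.106], TCP at [163.548, 603.222, 404.761] pointing down, gripper open.
Joint ranges: [-3.1, 3.1], [-0.84, 2.19], [0.05, 2.79], [-1.13, 4.28], [0.06, 2.93], [-2.69, 2.69]. Speed limits (rad/s): [2.22, 2.22, 2.79, 3.14, 3.14, 3.14].

INTERFACE

Orientations are given as [roll, pitch, yaw] about the fixed x, y, z axes, in that order (R = Rz(yaw) Ry(pitch) Rx(roll)).
In Python, from cell import env, read_camera, search_frame, cut_out gives the robot as it stands. The module is installed in compiled form; this text tells all that it offers.
- The arm moves only by the tool move_arm, never from a script. Its argument "commands" is a list of rows, each a list of 3 entries, a list of its own where there are three numbers: the shift along the world's x, y, z normalised to -1 to 1, where 1 is 0.03 m, then the turn about the world's z normalised to -1 to 1, where 1 is 0.08 rad, then the opening, from -1 (shut) to 1 (fully open), so that 0 is half open. A call has 1 to 20 rows; each row shifts and turns the commanded pose from where the row before left it; what a row does not reach is not made up. A row lasts 1/12 s, in which the tool goes at most 41.7 mm and 7.16 degrees, less where a joint would pass 70% of its speed; a pose out of reach is approached as far as the arm can. A call with a number of a shift or a turn outside -1 to 1 is refused whole. A call with a gripper value outside its range is refused whole. The fingers move at their own pace and stop on an object; the grip force is fixed at half the most. Time passes only in rows, so rows that do not move let the fingers close. It gives the time, the measured TCP pose, the force, the opening and the grip force at its end, in the units of the state.
- env.state(): the state, without advancing time (a new reading comes with each control period).
- read_camera(name): name is "scene" or "top" or "wrist"; returns a dict with "image" (400x640x3 uint8, red, green, blue), "fx", "fy", "cx", "cy" (pixels), "rvec" (rotation vector, rad) and "tvec" (3), from world to camera coordinates, as OpenCV has them. Camera axes: x right, y down, z forward; pixel columns grow to the right and rows downward; lengths in mm; the calibration is good to about 2 mm. The wrist camera is an equidistant fisheye: a pixel r from the principal point sees the ray r / f radians off the axis. A picture is of the moment at which its call begins. There is no depth.
- env.job_done(): hands the job in; it is judged then, once.
Trained networks look in a picture, given as the dict that the camera call returned (one of the last four; its "shot" number tells which), for a name from the list of things; names that differ only in an ending like _2 or _b are one class to them, and where a whole thing is asked for, a point or a joint stands for the part that bears it (a point fixed in the world has none). Each returns a list of dicts, best first, with "confidence" (0 to 1); they miss things now and then, are a little off and sometimes report something else, mostly with a low value. They report only what shows in the picture. A call takes as long as a camera call.
- search_frame(thing, picture): "at" ([column, row] in pixels, amid what is visible of it).
- cut_out(thing, picture): "region" (400x640 bool, what is visible of it) and "at" ([column, row] in pixels, amid what is visible of it).
The state is a dict: "t": time; "joints": joint angles; "qvel": joint speeds; "tau": joint torques, N m; "eef_pos": TCP position; "tcp_rot": TCP orientation; "ft_force": force on the tool from outside, world axes, zero at the start; "moment": the same for the moment, N m; "opening": opening from 0.0 (shut) to 1.0 (fully open); "grip_force": force on a finger pad.
Only numpy, scipy, OpenCV 4.12 (cv2) and the standard library are available. Lean on these libraries where they do the work, as an engineer would, in place of code of your own. Each camera call takes 0.05 s, during which the arm holds its last target. There are 200 camera calls.

TASK

The flat control module lies back-up on the scan station, but the code to be scanned is on its circuit side. Without picking it up, push it with the fingertips against the sloping fence until it stands up leaning there, then push its top edge back towards you from behind the fence so that it falls over with the circuit side up. Finally push it, lying flat, along the fence into the marked read place until its end rests squarely against the end stop, and leave the other things on the bench where they are.

Things in the scene. Friction and masses are not known exactly. Their poses are not given: they have to be found in the camera images.
- module: flat aluminium housing 76 (its x) x 100 (y) x 10 mm, about 0.15 kg, lying on the station's plate, long sides roughly along the fence. One side is a plain closed back with four small screws; the other shows a green circuit board with chips, level with the rim, so both sides lie flat. Origin in the middle of the block; z points out of the plain back: up at the start, down once turned over
- edge_far (a point): middle of the module's long side face at its +x (the side that faces the fence at the start), half way through the thickness
- edge_near (a point): middle of the module's opposite long side face, at its -x
- station: scan station, fixed: dark plate 190 x 310 mm, its top 16 mm above the bench; x points to the fence on its far side, y along it to the end stop. Origin at bench height, 100 mm from the plate's near edge, mid-length. The fence, 4 mm slippery sheet steel, leans away at 60 deg to the plate; its top is 40 mm above the plate, at x 78 to 82 mm; it runs y -140 to 130 mm. Nothing tall is close behind
- fence_foot (a point): middle of the line where the fence's sloping face meets the top of the plate (station x = 55 mm, y = 0, z = 16 mm); its axes are the station's
- read_place (a point): centre of the read place, on the plate's top (station x = 0, y = 80 mm, z = 16 mm), where the module's middle belongs, within 22 mm across the plate (x). 50 mm from it towards +y is the face of the end stop, a bar 96 mm long and 12 mm high; fine white lines mark the place's other corners, 109 mm deep (x)
- scanner_stand: black hand scanner on a goose-neck stand, fixed, 219 mm tall, behind the left end of the fence, with which a worker reads the code; origin at its foot. Keep clear of it
- loupe: small black standing loupe, 38 mm wide, 39 mm tall, on the bench in front of the station; origin at the centre of its foot
- gauge_block: bare steel block 30 x 45 mm, 31 mm tall, on the bench off the station's right end; origin at the centre of its underside
- tweezers: fine steel tweezers, 128 mm long, 8 mm high, lying on the bench before the station's near right corner; origin at the centre of their underside
- jar: dark paste jar, 48 mm wide, 70 mm tall, on the bench beside the station's left end; origin at the centre of its underside
- flux_pen: pen 120 mm long, 13 mm thick, lying on the bench well left of the station, by the carton; origin at the centre of its underside
- cutters: side cutters, 129 mm long, 12 mm high, lying on the bench left of the jar; origin at the centre of their underside

How it is judged (in metres and radians):
On the way, in this order (a step that is already met when the one before it is completed fails the run):
1. the module stands up on its long side, leaning against the sloping fence (angle between module's own z axis and vertical between 0.78 and 1.5 rad and contact force between module and station above 0.1 N and x of module in the frame of fence_foot above -0.03 m), for 0.2 s.
2. the module has fallen over and lies flat with its circuit side up, short of the end stop (angle between module's own z axis and vertical above 3.05 rad and height (world z) of module below 0.026 m and y of module in the frame of read_place below -0.02 m), for 0.2 s.
At the end, for the whole second after the job is handed in: The module lies flat and at rest on the plate with its circuit side up (within 5 degrees), in the read place (middle within 22 mm of the mark across the plate), its end within 6 mm of the end stop and square to it within about 6 degrees (angle between module's own z axis and vertical above 3.05 rad and height (world z) of module below 0.026 m and x of module in the frame of read_place between -0.022 and 0.022 m and y of module in the frame of read_place between -0.006 and 0.004 m and angle between the x axis of module and the x axis of station, either way round below 0.1 rad and linear speed of module below 0.01 m/s and angular speed of module below 0.05 rad/s); the robot touches nothing.
It fails at once if the module is lifted clear of the plate (both long sides more than 24 mm above it) (height (world z) of each of edge_far, edge_near above 0.04 m).
It fails at once if one of the things standing about (loupe, block, tweezers, jar, pen, cutters) is pushed more than 15 mm from its place (distance of any of loupe, gauge_block, tweezers, jar, flux_pen, cutters from where it was at the start of the episode above 0.015 m).
It also fails if it takes over 54 s, if anything falls off the work surface, if the arm or the gripper's body presses on something with over 40 N, if the wrist force passes 120 N, or if a joint passes its speed limit or range.

## Working session

There is one attempt and no reset: what is moved stays moved. The work goes in short steps, Python scripts to look and compute and a tool call to move; the robot and the scene stay as the last step left them, time stands still between calls to the robot, and variables do not carry over. Pictures are saved under pics/ and viewed, at most 10 in all, crops included, and the job is handed in when it is done.

Besides the shell and the picture viewer there is one more tool, called after "Call:" by a JSON object that holds its "api" and its "payload", one argument or row to a line. move_arm: Moves the arm, as the interface text tells. Its arguments: {"type":"object","properties":{"commands":{"type":"array","items":{"type":"array"}}},"required":["commands"]}

```bash
mkdir -p pics
cat > h.py <<'E'
import numpy as np, cv2
from cell import env, read_camera, search_frame, cut_out
def ray(p,uv):
    K=np.array([[p['fx'],0,p['cx']],[0,p['fy'],p['cy']],[0,0,1.]])
    R=cv2.Rodrigues(np.array(p['rvec'],float))[0]; t=np.array(p['tvec'],float).ravel()
    d=R.T@np.linalg.inv(K)@np.array([uv[0],uv[1],1.]); return -R.T@t,d
def plane(p,uv,z):
    o,d=ray(p,uv); return o+d*(z-o[2])/d[2]
def proj(p,X):
    K=np.array([[p['fx'],0,p['cx']],[0,p['fy'],p['cy']],[0,0,1.]])
    return cv2.projectPoints(np.array(X,float).reshape(-1,3),np.array(p['rvec'],float),np.array(p['tvec'],float),K,None)[0].reshape(-1,2)
def save(p,n): cv2.imwrite('pics/'+n+'.png',p['image'][:,:,::-1])
E
python3 - <<'E'
from h import *
for c in ['top','scene']:
    p=read_camera(c); save(p,c+'0')
    print(c,ray(p,(320,200)))
    for n in ['module','station','scanner_stand','loupe','gauge_block','tweezers','jar','flux_pen','cutters']:
        r=cut_out(n,p)
        for q in r[:1]:
            m=q['region'].astype('uint8'); rr=cv2.minAreaRect(cv2.findNonZero(m))
            z={'module':26,'station':16}.get(n,0)
            b=np.array([plane(p,c_,z)[:2] for c_ in cv2.boxPoints(rr)]).round(0).tolist()
            print(n,round(q['confidence'],2),np.round(q['at']),plane(p,q['at'],z).round(0)[:2],b)
print(env.state())
E
```

```text
top (array([ 398.39295522,  -25.71678073, 1287.76773804]), array([ 0.11178905, -0.01447625, -0.99372838]))
module 0.94 [350. 209.] [ 520. -118.] [[557.0, -67.0], [566.0, -168.0], [490.0, -173.0], [481.0, -74.0]]
station 0.85 [335. 192.] [564. -82.] [[465.0, 67.0], [662.0, 51.0], [634.0, -264.0], [438.0, -243.0]]
scanner_stand 0.83 [235. 134.] [710. 178.] [[743.0, 284.0], [813.0, 157.0], [671.0, 82.0], [603.0, 207.0]]
loupe 0.48 [310. 252.] [411. -22.] [[436.0, -12.0], [437.0, -44.0], [404.0, -45.0], [404.0, -13.0]]
gauge_block 0.7 [416. 218.] [ 503. -290.] [[489.0, -262.0], [522.0, -268.0], [515.0, -319.0], [482.0, -313.0]]
tweezers 0.17 [416. 219.] [ 501. -288.] [[518.0, -263.0], [520.0, -317.0], [487.0, -317.0], [485.0, -264.0]]
jar 0.62 [258. 206.] [523. 111.] [[523.0, 140.0], [545.0, 99.0], [499.0, 74.0], [477.0, 115.0]]
flux_pen 0.76 [222. 265.] [374. 197.] [[413.0, 249.0], [422.0, 239.0], [337.0, 153.0], [327.0, 163.0]]
cutters 0.89 [210. 219.] [488. 232.] [[470.0, 302.0], [522.0, 292.0], [495.0, 168.0], [443.0, 179.0]]
scene (array([ 174.62042704, -558.89575246,  632.88243945]
[... 976 characters left out ...]
7.0, 191.0]]
{'t': 1.0, 'joints': array([ 1.20039376e+00,  4.90881150e-01,  1.55890747e+00, -9.83430103e-06,
        1.09171900e+00, -1.05630231e-01]), 'qvel': array([ 3.92891825e-04, -1.59922824e-03, -4.26646352e-04,  8.82098535e-04,
       -5.26770521e-04, -1.17636863e-05]), 'tau': array([-3.14864037e-04, -6.12459040e+01, -2.58436579e+01,  6.92782458e-02,
        4.43420035e-02,  3.12974657e-05]), 'eef_pos': array([163.55008607, 603.21347015, 404.77008312]), 'tcp_rot': array([3.14150901e+00, 1.76449632e-05, 2.87682485e+00]), 'ft_force': array([ 0.66278834, -0.70931646,  0.106572  ]), 'moment': array([-0.01742207,  0.01488389,  0.02041829]), 'grip_force': 0.0, 'opening': 0.9999215074712109}
```

View pics/top0.png

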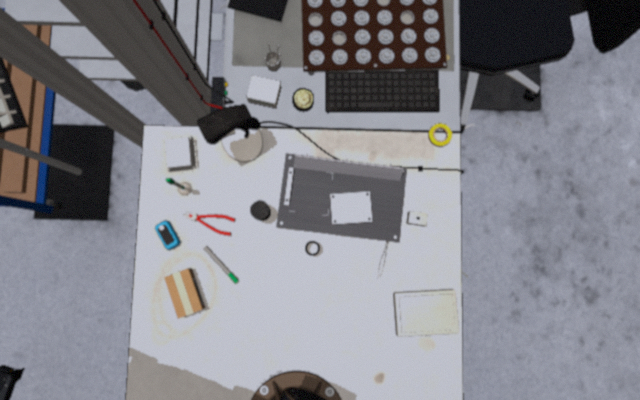

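View pics/scene0.png

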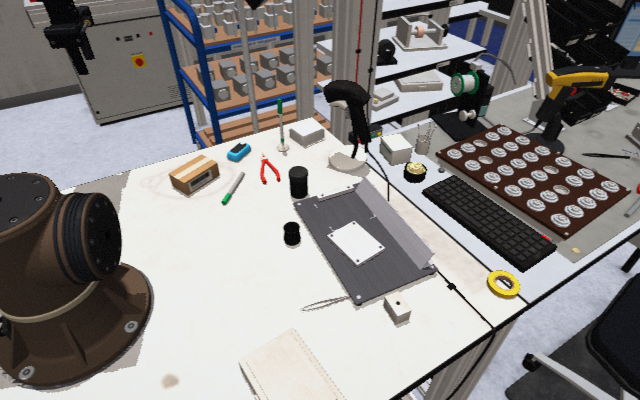

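The top picture shows the station with its fence on the far side, from (288,154) to (407,167). The near corners are at about (277,226) and (400,242). The module is at (350,208), the end stop is at the left end, and the scanner is at (228,125). Next I'll refine the station pose on an enlarged crop.

Run:
```python
import cv2
a=cv2.imread('pics/top0.png')[145:250,270:430]
cv2.imwrite('pics/crop0.png',cv2.resize(a,None,fx=5,fy=5,interpolation=cv2.INTER_CUBIC))
```

```text
(no output)
```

View pics/crop0.png

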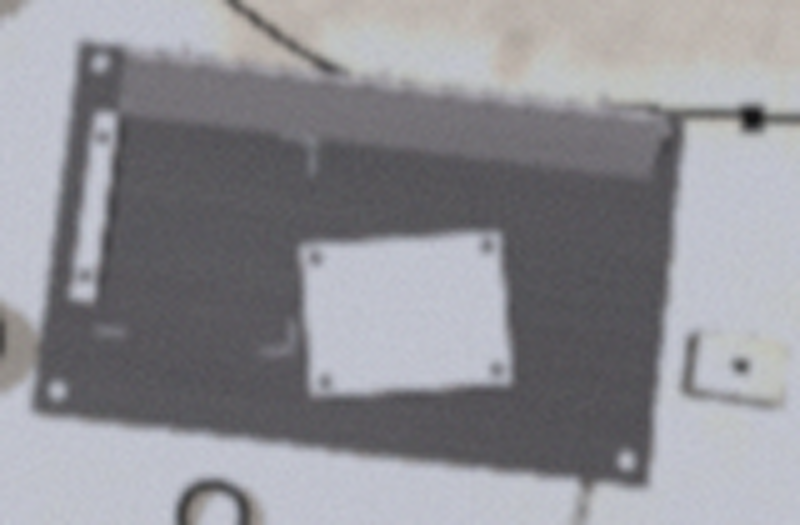

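The crop shows these pixels (5x crop):
- Plate corners: (80,42), (648,485) and (35,410)
- Fence foot: from (120,117) to (650,180)
- Module corners: (299,243), (501,230), (513,384) and (309,397)

```bash
cat >> h.py <<'E'
import json,os
if os.path.exists('st.json'): SX,SY,SA=json.load(open('st.json'))
def w2s(P):
    c,s=np.cos(SA),np.sin(SA); d=np.array(P,float)[...,:2]-[SX,SY]; return d@np.array([[c,-s],[s,c]])
def s2w(P):
    c,s=np.cos(SA),np.sin(SA); return np.array(P,float)[...,:2]@np.array([[c,s],[-s,c]])+[SX,SY]
E
python3 - <<'E'
from h import *
from scipy.optimize import least_squares
p=read_camera('top')
f=lambda u:(270+(u[0]+.5)/5-.5,145+(u[1]+.5)/5-.5)
obs={(90,155):(80,42),(-100,-155):(648,485),(-100,155):(35,410),(55,130):(120,117),(55,-140):(650,180),(90,-155):(685,115)}
S=np.array(list(obs),float);W=np.array([plane(p,f(u),16)[:2] for u in obs.values()])
def tr(q):c,s=np.cos(q[2]),np.sin(q[2]);return S@np.array([[c,s],[-s,c]])+q[:2]
r=least_squares(lambda q:(tr(q)-W).ravel(),[560,-90,-.1],loss='soft_l1')
print(r.x,(tr(r.x)-W).round(1).tolist())
json.dump(list(r.x),open('st.json','w'))
import h; h.SX,h.SY,h.SA=r.x
M=np.array([plane(p,f(u),26)[:2] for u in [(299,243),(501,230),(513,384),(309,397)]])
print('module world',M.round(0).tolist(),M.mean(0)); m=w2s(M);print('station',m.round(0).tolist(),m.mean(0))
d=m[0]+m[1]-m[2]-m[3];print('yaw rel',np.arctan2(d[1],d[0]))
for n,P in [('foot',(55,0)),('ftop',(80,-130)),('ftop2',(80,120)),('read',(0,80)),('jar',None)]:
    if P:print(n,s2w(P).round(1))
E
```

```text
[ 5.55077433e+02 -9.95772160e+01 -9.50246079e-02] [[0.2, 0.3], [-1.6, -0.6], [-1.7, 1.9], [1.0, 0.2], [0.6, -0.2], [0.3, -0.8]]
module world [[558.0, -67.0], [567.0, -168.0], [490.0, -175.0], [481.0, -74.0]] [ 524.18107504 -120.89506644]
station [[-0.0, 33.0], [19.0, -67.0], [-57.0, -81.0], [-76.0, 19.0]] [-28.73429745 -24.15317404]
yaw rel 0.1825798714557048
foot [ 609.8 -104.8]
ftop [ 622.4 -236.6]
ftop2 [646.1  12.3]
read [562.7 -19.9]
```

Call:
{"api": "move_arm", "payload": {
  "commands": [
    [[0.61,-0.72,0],0.15,0],
    [[0.61,-0.72,0],0.15,0],
    [[0.61,-0.72,0],0.15,0],
    [[0.61,-0.72,0],0.15,0],
    [[0.61,-0.72,0],0.15,0],
    [[0.61,-0.72,0],0.15,0],
    [[0.61,-0.72,0],0.15,0],
    [[0.61,-0.72,0],0.15,0],
    [[0.61,-0.72,0],0.15,0],
    [[0.61,-0.72,0],0.15,0],
    [[0.61,-0.72,0],0.15,0],
    [[0.61,-0.72,0],0.15,0],
    [[0.61,-0.72,0],0.15,0],
    [[0.61,-0.72,0],0.15,0]
  ]
}}

```text
t: 2.22
eef_pos: [420.5, 299.6, 404.9]
tcp_rot: [3.141, 0.0, 3.045]
ft_force: [0.8, 0.5, -1.6]
opening: 0.5
grip_force: 0.0
```

Call:
{"api": "move_arm", "payload": {
  "commands": [
    [[0.087,-0.988,0],0,0],
    [[0.087,-0.988,0],0,0],
    [[0.087,-0.988,0],0,0],
    [[0.087,-0.988,0],0,0],
    [[0.087,-0.988,0],0,0],
    [[0.087,-0.988,0],0,0],
    [[0.087,-0.988,0],0,0],
    [[0.087,-0.988,0],0,0],
    [[0.087,-0.988,0],0,0],
    [[0.087,-0.988,0],0,0],
    [[0.087,-0.988,0],0,0],
    [[0.087,-0.988,0],0,0],
    [[0.087,-0.988,0],0,0],
    [[0.087,-0.988,0],0,0],
    [[0,0,0],0,0],
    [[0,0,0],0,0],
    [[0,0,0],0,0]
  ]
}}

```text
t: 3.63
eef_pos: [456.1, -113.9, 404.7]
tcp_rot: [3.141, -0.0, 3.044]
ft_force: [-0.6, 0.5, 0.3]
opening: 0.503
grip_force: 0.0
```

Call:
{"api": "move_arm", "payload": {
  "commands": [
    [[0,0,-0.8],0,0],
    [[0,0,-0.8],0,0],
    [[0,0,-0.8],0,0],
    [[0,0,-0.8],0,0],
    [[0,0,-0.8],0,0],
    [[0,0,-0.8],0,0],
    [[0,0,-0.8],0,0],
    [[0,0,-0.6],0,0],
    [[0,0,-0.33],0,0],
    [[0,0,0],0,0],
    [[0,0,0],0,0]
  ]
}}

```text
t: 4.55
eef_pos: [456.5, -113.6, 209.1]
tcp_rot: [3.141, -0.0, 3.046]
ft_force: [0.1, 0.4, 0.2]
opening: 0.497
grip_force: 0.0
```

Run:
```python
from h import *
p=read_camera('scene')
a=p['image'][150:310,270:480,::-1]
cv2.imwrite('pics/s1.png',cv2.resize(a,None,fx=3.7,fy=3.7,interpolation=cv2.INTER_CUBIC))
s=env.state();print(s['eef_pos'],s['ft_force'],w2s(s['eef_pos']))
```

```text
[ 456.49117079 -113.73582441  209.5333445 ] [ 0.26729752 -0.22622809  0.32808327] [-96.79810344 -23.44876137]
```

View pics/s1.png

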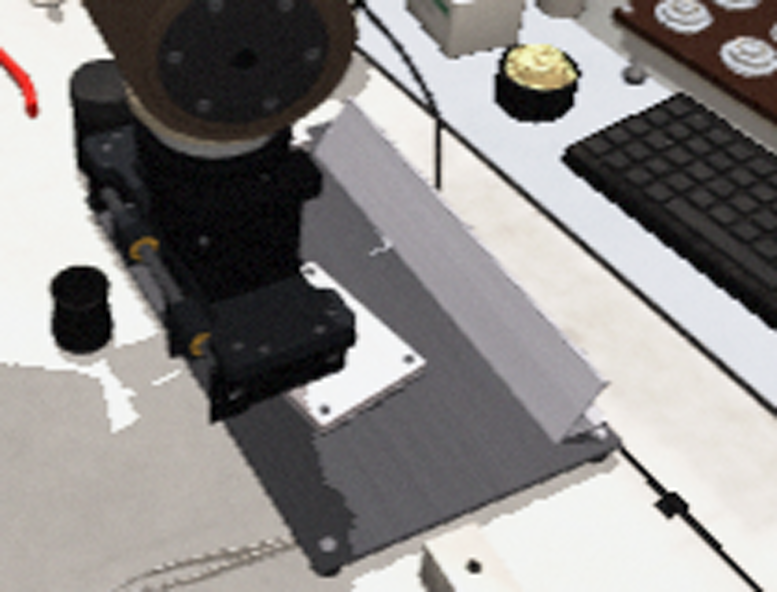

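The module lies at (360,350) in the crop. The fingers are low in front of its near side, the fence is clear, and the loupe is clear of the fingers. I'll push towards the fence.

Call:
{"api": "move_arm", "payload": {
  "commands": [
    [[0.33,-0.032,0],0,0],
    [[0.33,-0.032,0],0,0],
    [[0.33,-0.032,0],0,0],
    [[0.33,-0.032,0],0,0],
    [[0.33,-0.032,0],0,0],
    [[0.33,-0.032,0],0,0],
    [[0.33,-0.032,0],0,0],
    [[0.33,-0.032,0],0,0],
    [[0.33,-0.032,0],0,0],
    [[0,0,0],0,0]
  ]
}}

```text
t: 5.43
eef_pos: [547.3, -123.1, 208.8]
tcp_rot: [-3.141, 0.002, 3.045]
ft_force: [0.5, 0.8, -1.1]
opening: 0.501
grip_force: 0.0
```

Call:
{"api": "move_arm", "payload": {
  "commands": [
    [[0.2,-0.019,0],0,0],
    [[0.2,-0.019,0],0,0],
    [[0.2,-0.019,0],0,0],
    [[0.2,-0.019,0],0,0],
    [[0,0,0],0,0]
  ]
}}

```text
t: 5.85
eef_pos: [570.5, -125.2, 209.0]
tcp_rot: [-3.141, 0.001, 3.045]
ft_force: [0.1, 0.6, -0.1]
opening: 0.502
grip_force: 0.0
```

Run:
```python
from h import *
p=read_camera('scene')
a=p['image'][150:310,270:480,::-1]
cv2.imwrite('pics/s2.png',cv2.resize(a,None,fx=3.7,fy=3.7,interpolation=cv2.INTER_CUBIC))
s=env.state();print(s['eef_pos'],s['ft_force'],w2s(s['eef_pos']))
```

```text
[ 569.94062379 -125.11943489  208.88447712] [ 0.075958   -1.12676256 -0.83902293] [ 17.21962488 -24.0167423 ]
```

View pics/s2.png

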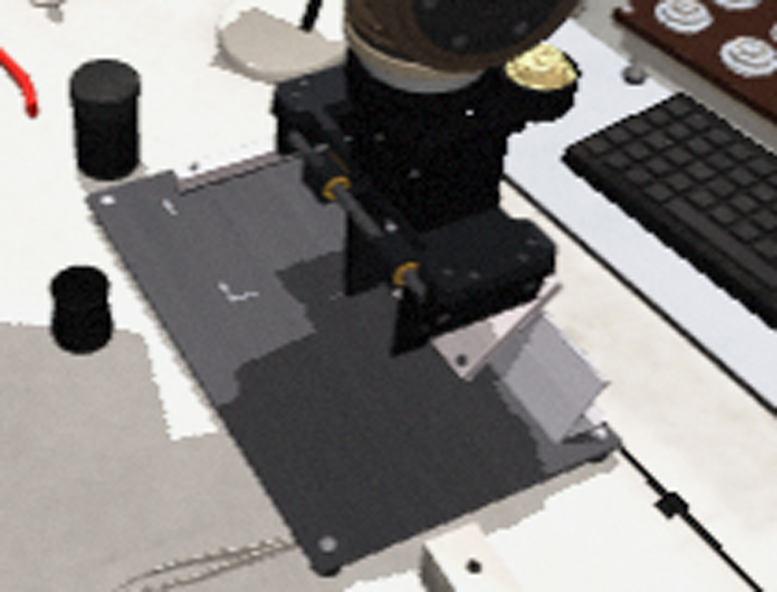

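The module is tilting up on the fence at (500,340), square to it. I'll push the last bit.

Call:
{"api": "move_arm", "payload": {
  "commands": [
    [[0.1,-0.01,0],0,0],
    [[0.1,-0.01,0],0,0],
    [[0.1,-0.01,0],0,0],
    [[0.1,-0.01,0],0,0],
    [[0.06,-0.006,0],0,0],
    [[0,0,0],0,0]
  ]
}}

```text
t: 6.4
eef_pos: [583.5, -126.5, 208.8]
tcp_rot: [3.142, 0.0, 3.045]
ft_force: [-0.2, 0.2, -0.3]
opening: 0.497
grip_force: 0.2
```

Call:
{"api": "move_arm", "payload": {
  "commands": [
    [[0.06,-0.006,0],0,0],
    [[0,0,0],0,0],
    [[0,0,0],0,0],
    [[0,0,0],0,0],
    [[-0.1,0.01,0],0,0],
    [[-0.4,0.04,0],0,0],
    [[-0.6,0.06,0],0,0],
    [[-0.2,0.02,0.5],0,0],
    [[0,0,1],0,0],
    [[0,0,1],0,0],
    [[0,0,1],0,0],
    [[0,0,1],0,0],
    [[0,0,0],0,0],
    [[0,0,0],0,0]
  ]
}}

```text
t: 7.57
eef_pos: [545.8, -122.7, 345.4]
tcp_rot: [-3.141, 0.004, 3.045]
ft_force: [-0.5, -0.4, -0.0]
opening: 0.498
grip_force: 0.0
```

Run:
```python
from h import *
p=read_camera('scene')
a=p['image'][150:310,270:480,::-1]
cv2.imwrite('pics/s3.png',cv2.resize(a,None,fx=3.7,fy=3.7,interpolation=cv2.INTER_CUBIC))
s=env.state();print(s['eef_pos'],s['ft_force'],w2s(s['eef_pos']))
r=search_frame('scanner_stand',p);print(r[:1])
print('base disc centre',plane(p,(270+290/3.7,150+40/3.7),5))
```

```text
[ 545.63960162 -122.61792035  344.05780064] [ 0.1734061   0.03379176 -0.22981166] [ -7.20911251 -23.83223466]
[{'at': [340.3, 105.2], 'confidence': 0.78}]
base disc centre [687.84174406 145.4858652    5.        ]
```

View pics/s3.png

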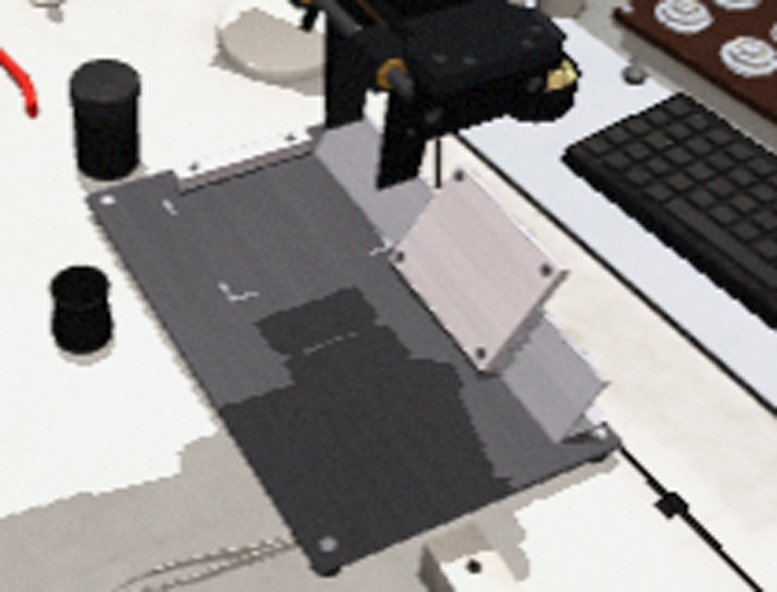

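The module stands leaning on the fence. Its foot edge runs from (397,262) to (485,372) and its top edge from (460,170) to (565,272). Next I'll go behind it.

Run:
```python
from h import *
p=read_camera('scene')
f=lambda u:(270+(u[0]+.5)/3.7-.5,150+(u[1]+.5)/3.7-.5)
for u,z in [((397,262),21),((485,372),21),((460,170),84),((567,270),84)]: print(w2s(plane(p,f(u),z)).round(1))
print(s2w([(122,-24),(122,-35)]))
```

```text
[47.3 10.4]
[ 45.8 -85.8]
[81.5  8.3]
[ 88.1 -86. ]
[[ 674.24987689 -135.04450463]
 [ 673.20617857 -145.99487877]]
```

Call:
{"api": "move_arm", "payload": {
  "commands": [
    [[0.85,-0.175,0],0,0],
    [[0.85,-0.175,0],0,0],
    [[0.85,-0.175,0],0,0],
    [[0.85,-0.175,0],0,0],
    [[0.85,-0.175,0],0,0],
    [[0,0,0],0,0],
    [[0,0,-0.73],0,0],
    [[0,0,-0.73],0,0],
    [[0,0,-0.73],0,0],
    [[0,0,-0.73],0,0],
    [[0,0,0],0,0],
    [[0,0,0],0,0]
  ]
}}

```text
t: 8.72
eef_pos: [673.1, -148.9, 254.7]
tcp_rot: [3.141, -0.004, 3.045]
ft_force: [-0.5, -0.0, 0.9]
opening: 0.497
grip_force: 0.0
```

Call:
{"api": "move_arm", "payload": {
  "commands": [
    [[-0.25,0.024,0.05],0,0],
    [[-0.25,0.024,0],0,0],
    [[-0.2,0.019,0],0,0],
    [[-0.166,0.016,0],0,0],
    [[-0.166,0.016,0],0,0],
    [[-0.166,0.016,0],0,0],
    [[-0.166,0.016,0],0,0],
    [[-0.166,0.016,0],0,0],
    [[-0.166,0.016,0],0,0],
    [[-0.166,0.016,0],0,0],
    [[-0.166,0.016,0],0,0],
    [[-0.166,0.016,0],0,0],
    [[-0.166,0.016,0],0,0],
    [[-0.166,0.016,0],0,0],
    [[0,0,0],0,0],
    [[0,0,0],0,0]
  ]
}}

```text
t: 10.05
eef_pos: [597.6, -141.7, 257.9]
tcp_rot: [3.142, 0.0, 3.045]
ft_force: [-0.4, -0.1, -0.0]
opening: 0.501
grip_force: 0.0
```

Run:
```python
from h import *
p=read_camera('scene')
a=p['image'][150:310,270:480,::-1]
cv2.imwrite('pics/s4.png',cv2.resize(a,None,fx=3.7,fy=3.7,interpolation=cv2.INTER_CUBIC))
s=env.state();print(s['eef_pos'],s['ft_force'],w2s(s['eef_pos']))
```

```text
[ 597.78756564 -141.73920397  257.86781814] [ 0.07740572 -0.36322963 -0.86285139] [ 46.51784824 -37.91936804]
```

View pics/s4.png

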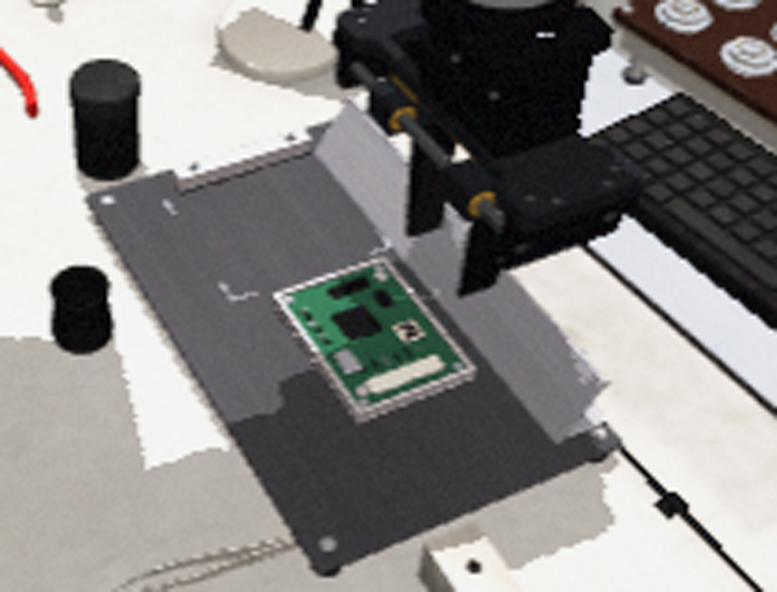

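The module has fallen over and lies flat with its circuit side up. Its corners are at about (276,296), (382,258), (475,375) and (362,412).

Run:
```python
from h import *
p=read_camera('scene')
f=lambda u:(270+(u[0]+.5)/3.7-.5,150+(u[1]+.5)/3.7-.5)
m=np.array([w2s(plane(p,f(u),26)) for u in [(276,296),(382,258),(475,375),(362,412)]]);print(m.round(1).tolist(),m.mean(0))
print(s2w([(m.mean(0)[0],-120),(0,-120),(0,20)]))
```

```text
[[-35.1, 12.4], [37.8, 13.1], [36.4, -88.6], [-33.9, -84.4]] [  1.29713666 -36.88943839]
[[ 544.9829176  -219.15891751]
 [ 543.6916329  -219.03584302]
 [ 556.97506607  -79.66744487]]
```

Call:
{"api": "move_arm", "payload": {
  "commands": [
    [[0,0,0.7],-1,0],
    [[0,0,0.7],-1,0],
    [[-0.0974,-0.1343,0],-1,0],
    [[-0.0974,-0.1343,0],-1,0],
    [[-0.0974,-0.1343,0],-1,0],
    [[-0.0974,-0.1343,0],-1,0],
    [[-0.0974,-0.1343,0],-1,0],
    [[-0.0974,-0.1343,0],-1,0],
    [[-0.0974,-0.1343,0],-1,0],
    [[-0.0974,-0.1343,0],-1,0],
    [[-0.0974,-0.1343,0],-1,0],
    [[-0.0974,-0.1343,0],-1,0],
    [[-0.0974,-0.1343,0],-1,0],
    [[-0.0974,-0.1343,0],-1,0],
    [[-0.0974,-0.1343,0],-1,0],
    [[-0.0974,-0.1343,0],-1,0],
    [[-0.0974,-0.1343,0],-1,0],
    [[-0.0974,-0.1343,0],-1,0],
    [[-0.0974,-0.1343,0],-1,0],
    [[-0.0974,-0.1343,0],-0.62,0]
  ]
}}

```text
t: 11.82
eef_pos: [545.2, -214.4, 299.8]
tcp_rot: [3.141, 0.0, 1.471]
ft_force: [0.8, -0.5, -1.2]
opening: 0.501
grip_force: 0.0
```

Call:
{"api": "move_arm", "payload": {
  "commands": [
    [[0,0,0],0,0],
    [[0,0,0],0,0]
  ]
}}

```text
t: 11.98
eef_pos: [545.2, -214.3, 299.8]
tcp_rot: [3.141, 0.0, 1.477]
ft_force: [0.4, 0.5, -0.6]
opening: 0.497
grip_force: 0.0
```

Call:
{"api": "move_arm", "payload": {
  "commands": [
    [[0,0,-0.8],0,0],
    [[0,0,-0.8],0,0],
    [[0,0,-0.8],0,0],
    [[0,0,-0.4],0,0],
    [[0,0,-0.22],0,0],
    [[0,0,0],0,0],
    [[0.032,0.33,0],0,0],
    [[0.016,0.166,0],0,0],
    [[0.016,0.166,0],0,0],
    [[0.024,0.25,0],0,0],
    [[0.024,0.25,0],0,0],
    [[0.024,0.25,0],0,0],
    [[0.024,0.25,0],0,0],
    [[0.024,0.25,0],0,0],
    [[0.024,0.25,0],0,0],
    [[0.024,0.25,0],0,0],
    [[0.024,0.25,0],0,0],
    [[0.024,0.25,0],0,0],
    [[0.024,0.25,0],0,0],
    [[0.024,0.25,0],0,0]
  ]
}}

```text
t: 13.65
eef_pos: [555.0, -111.1, 209.1]
tcp_rot: [3.142, 0.0, 1.475]
ft_force: [-0.5, -2.9, 2.2]
opening: 0.502
grip_force: 1.3
```

Call:
{"api": "move_arm", "payload": {
  "commands": [
    [[0.016,0.166,0],0,0],
    [[0.016,0.166,0],0,0],
    [[0.016,0.166,0],0,0],
    [[0,0,0],0,0]
  ]
}}

```text
t: 13.98
eef_pos: [556.4, -96.0, 209.0]
tcp_rot: [-3.141, -0.0, 1.476]
ft_force: [-0.0, 0.5, -0.4]
opening: 0.501
grip_force: 0.0
```

Run:
```python
from h import *
p=read_camera('scene')
a=p['image'][150:310,270:480,::-1]
cv2.imwrite('pics/s5.png',cv2.resize(a,None,fx=3.7,fy=3.7,interpolation=cv2.INTER_CUBIC))
s=env.state();print(s['eef_pos'],s['ft_force'],w2s(s['eef_pos']))
```

```text
[556.34169143 -96.34170593 209.00367548] [-0.58222889 -0.34421777  0.34604912] [0.95156446 3.34086825]
```

View pics/s5.png

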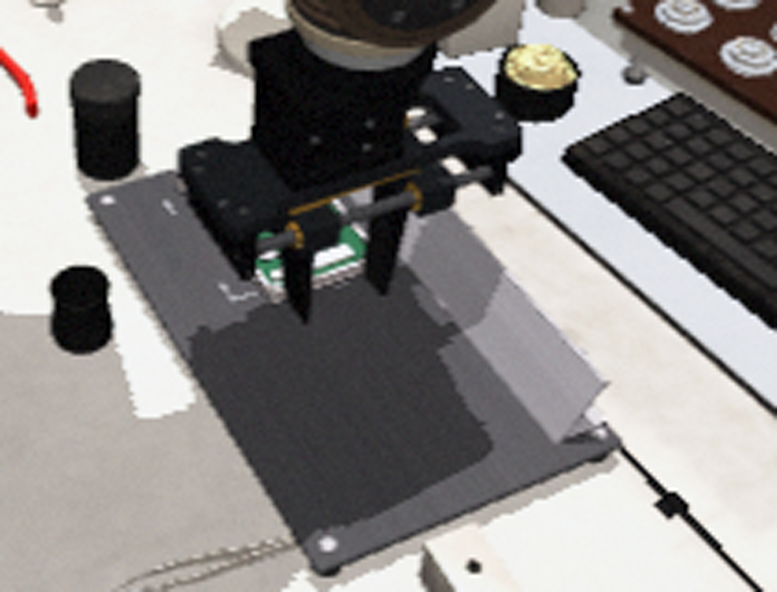

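The fingers are pushing the module squarely, with its near end at about (310,275). I'll finish in small steps and watch the force.

Call:
{"api": "move_arm", "payload": {
  "commands": [
    [[0.01,0.1,0],0,0],
    [[0.01,0.1,0],0,0],
    [[0.01,0.1,0],0,0],
    [[0.01,0.1,0],0,0],
    [[0,0.03,0],0,0],
    [[0,0.03,0],0,0]
  ]
}}

```text
t: 14.53
eef_pos: [557.6, -82.9, 209.1]
tcp_rot: [3.142, 0.0, 1.475]
ft_force: [0.3, -0.9, -0.9]
opening: 0.502
grip_force: 0.4
```

Call:
{"api": "move_arm", "payload": {
  "commands": [
    [[0,0.03,0],0,0],
    [[0,0.03,0],0,0]
  ]
}}

```text
t: 14.7
eef_pos: [557.5, -81.8, 209.2]
tcp_rot: [3.142, 0.001, 1.476]
ft_force: [-2.4, -13.6, -1.0]
opening: 0.498
grip_force: 6.9
```

Call:
{"api": "move_arm", "payload": {
  "commands": [
    [[0,0.03,0],0,0]
  ]
}}

```text
t: 14.78
eef_pos: [557.5, -81.5, 209.2]
tcp_rot: [3.141, 0.002, 1.476]
ft_force: [-4.8, -19.8, 0.6]
opening: 0.499
grip_force: 10.2
```

Call:
{"api": "move_arm", "payload": {
  "commands": [
    [[0,0.03,0],0,0]
  ]
}}

```text
t: 14.87
eef_pos: [557.5, -81.2, 209.3]
tcp_rot: [3.141, 0.003, 1.476]
ft_force: [-5.0, -26.8, -1.3]
opening: 0.5
grip_force: 13.4
```

Firm contact with the stop. I'll back off, lift and check.

Call:
{"api": "move_arm", "payload": {
  "commands": [
    [[0,-0.1,0],0,0],
    [[-0.02,-0.3,0],0,0],
    [[-0.06,-0.6,0],0,0],
    [[-0.08,-0.8,0.6],0,0],
    [[-0.08,-0.8,0.8],0,0],
    [[-0.08,-0.8,0.8],0,0],
    [[0,-0.8,0.8],0,0],
    [[0,-0.8,0.8],0,0],
    [[0,0,0],0,0],
    [[0,0,0],0,0]
  ]
}}

```text
t: 15.7
eef_pos: [547.7, -230.7, 324.2]
tcp_rot: [3.139, 0.001, 1.473]
ft_force: [-0.5, 0.7, -0.4]
opening: 0.5
grip_force: 0.0
```

Run:
```python
from h import *
p=read_camera('scene')
a=p['image'][150:310,270:480,::-1]
cv2.imwrite('pics/s6.png',cv2.resize(a,None,fx=3.7,fy=3.7,interpolation=cv2.INTER_CUBIC))
q=cut_out('module',p)[0];m=q['region'].astype('uint8')
h=cv2.convexHull(cv2.findNonZero(m)).reshape(-1,2);print(q['confidence'],len(h))
W=np.array([w2s(plane(p,u,26)) for u in h.astype(float)],dtype=np.float32)
print(cv2.minAreaRect(W),W.min(0),W.max(0))
```

```text
0.88 20
((-3.1506881713867188, 73.85623168945312), (77.60955810546875, 107.74758911132812), 0.5708643794059753) [-41.703053  20.046593] [ 35.989624 127.99449 ]
```

View pics/s6.png

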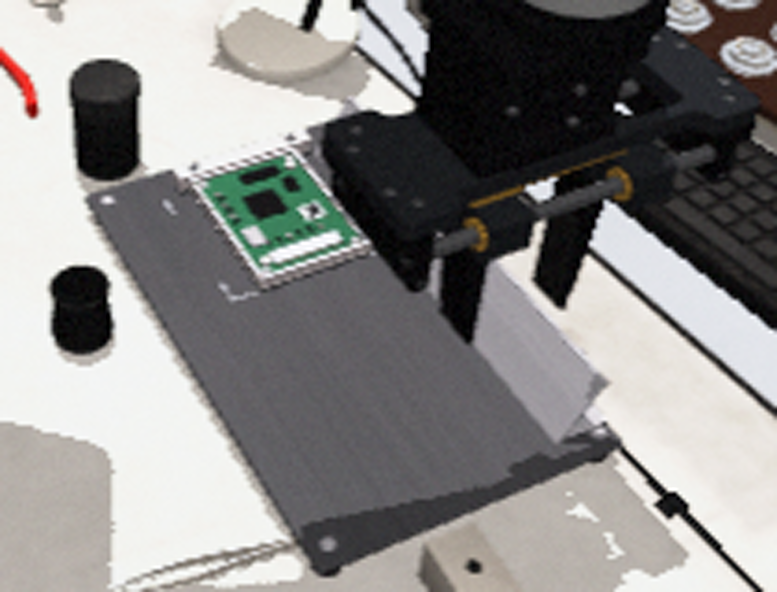

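The module lies circuit side up at (280,215), flush and square against the end stop and centred across the plate. The robot is clear of it, so I'm handing in the job.

```bash
python3 -c "
from cell import env
print(env.job_done())"
```

```text
the job is handed in; nothing more can be done
None
```

The job is handed in at about 16 s of the 54 s allowed: the last picture shows the module circuit side up in the read place, square against the end stop, but the judge returned no verdict.

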